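# Close the bead-panel press

## Task

Close the press on the warm bead panel so that it cools flat. With the fingertips push the loading board by its front batten until it is fully home against the back stop, then push the hand wheel round by its upright handle exactly one full turn clockwise as seen from above, so that the handle is back where it began and the pad is down on the panel. Only push: do not grip or lift anything, leave the things around undisturbed, and finish clear of everything.

Things in the scene. Friction and masses are not known exactly. Their poses are not given: they have to be found in the camera images.
- press: Green bench screw press, fixed. Origin: on the table under the vertical screw axis. x points level from the loading side to the back (the way the board is slid in), z up. Bed: x -190 to 120 mm, y +-125, its face 30 mm above the table, with a guide along each side. Two columns (dia 24) at x 0, y +-105 carry a crosshead (x +-32, y +-125, 127 to 161 mm above the table; column nuts to 180).
- back_stop (a point): Where the board's rear edge must arrive: middle of the front face of the press's back stop, a cross bar 16 mm high on the bed, 85 mm behind the screw axis.
- wheel_centre (a point): Centre of the dark steel hand wheel above the crosshead, at the height of its rim's middle, 189 mm above the table; it does not move. Wheel: 155 mm across, axis vertical, round rim whose top is 197 mm above the table, three spokes, hub dia 38. The screw (dia 20) comes up through the hub to at most 233 mm and sinks as the wheel is turned.
- wheel (a joint): Turn of the hand wheel, rad. Grows clockwise seen from above, which lowers pad and platen 6 mm per turn. Starts anywhere from 0 to 2.1; end stops at -0.15 and 9.6. The wheel stays where it is left and takes about 3 N at the handle to keep it moving; closing on the panel adds almost nothing.
- handle (a point): The one upright handle of the hand wheel: a black round grip, dia 19, on the rim at the end of a spoke, revolving freely on its own pin, its axis 70 mm from the wheel's axis. This point is on the grip's axis, 225 mm above the table; the grip reaches from 200 to 253 mm above the table.
- pad: Black rubber pad, 126 x 126 x 6 mm, under the steel platen (130 x 130), whose ears slide on the columns. Origin: centre of its upper face. At the start its underside is 3 to 5 mm higher than the top of the bead panel; one turn of the wheel brings it down on a panel beneath it and squeezes the rubber springily by 1 to 3 mm.
- board: Loose plywood board, 270 (x) x 150 (y) x 9 mm, 0.3 to 0.6 kg, flat on the press bed between the guides (3.5 mm play each side). Origin: centre of its underside; x to its rear edge. On it are fixed a bead panel 120 x 120 x 5, centred 50 mm behind the board's centre, and a batten at the loading end. Drawn out 50 to 80 mm at the start; home, the panel is under the pad.
- board_rear (a point): Middle of the board's rear lower edge, 135 mm from its centre: the edge that meets the back stop.
- batten_front (a point): Middle of the outer, loading-side face of the wooden batten, 50 mm above the table. Batten 110 mm wide (y), 20 thick (x), flush with the board's end; with the board's edge it forms an upright face from 30 to 61 mm above the table. When home it is about 5 mm inside the bed's end, 185 mm from the screw axis, clear of the wheel above.
- bead_jar: Bystander: clear round jar of beads with a white lid, diameter 56, height 75; stands upright (mm). Origin: centre of its underside.
- tape_roll: Bystander: red roll of tape lying flat, outer diameter 90, height 22 (mm). Origin: centre of its underside.
- tweezers: Bystander: steel tweezers lying flat, 140 mm long, 7 mm high. Origin: on the table at mid-length.
- screwdriver: Bystander: screwdriver lying flat, about 200 mm long, handle under 35 mm thick. Origin: on its underside.
- pegboard_tile: Bystander: white square bead-laying tile, 145 x 145 x 10, lying flat (mm). Origin: centre of its underside.
- spray_bottle: Bystander: green trigger spray bottle, diameter 62, height 187; stands upright (mm). Origin: centre of its underside.
- bead_bin: Bystander: small open blue plastic bin, 110 x 80 x 45 (mm). Origin: centre of its underside.

How it is judged:
On the way, in this order (a step that is already met when the one before it is completed fails the run):
1. the board is fully home against the back stop (x of board_rear in the frame of press above 0.081 m), for 0.2 s.
2. the wheel has been pushed through one full turn clockwise (value of joint wheel above 5.9 rad and distance of handle from where it was at the start of the episode below 0.0146 m), for 0.2 s.
At the end, for the whole second after the job is handed in: The board's rear edge is within 4 mm of the back stop and the board lies flat; the wheel is at rest one full turn clockwise from its start, the handle within 14.6 mm (12 degrees) of where it began; the pad presses on the panel with more than 2 N (all of step 2 and x of board_rear in the frame of press above 0.081 m and contact force between pad and board above 2 N and velocity of joint wheel between -0.05 and 0.05 rad/s and angle between board's own z axis and vertical below 0.05 rad); the robot touches nothing.
It fails at once if the board is lifted or tipped off the bed (over 8 mm at either end) (z of board_rear in the frame of press above 0.038 m or z of batten_front in the frame of press above 0.058 m).
It fails at once if the batten is taken between the fingers (the grasp point inside the batten) (x of the grasp point in the frame of board between -0.13 and -0.115 m and y of the grasp point in the frame of board between -0.06 and 0.06 m and z of the grasp point in the frame of board below 0.042 m).
It fails at once if the handle is taken between the fingers (the grasp point within 7 mm of the handle's axis, below its top) (horizontal distance between the grasp point and handle below 0.007 m and height (world z) of the grasp point below 0.25 m).
It fails at once if one of the things around (jar, tape, tweezers, screwdriver, tile, spray bottle, bin) is moved over 20 mm (distance of any of bead_jar, tape_roll, tweezers, screwdriver, pegboard_tile, spray_bottle, bead_bin from where it was at the start of the episode above 0.02 m).
It also fails if it takes over 66 s, if anything falls off the work surface, if the arm or the gripper's body presses on something with over 40 N, if the wrist force passes 120 N, or if a joint passes its speed limit or range.

## Robot

A 6-joint arm with a two-finger parallel gripper is mounted at the origin on the work surface. World frame = base frame: x ahead of the robot, y to its left, z up, the work surface at z = 0. Lengths are in m, angles in rad, forces in N, time in s.
With the tool pointing down it reaches from about 0.425 to 0.95 m from the base axis. Payload 3.5 kg.
Tool frame: the origin (TCP) lies at the very end of the fingers, on their centre line; the grasp point (between the pads) lies 19 mm behind it; z points along the fingers, y is the line along which they close (so a half turn about z gives the same grasp; the last joint's range is limited). The gripper opens to 85 mm and grips with 20 to 120 N. Pads are 22 mm wide; open, the fingers measure 114 mm over their backs; the gripper's body (76 mm by 85 mm) begins 54 mm behind the grasp point. The pads swing forward as they close: fully open they stand 13 mm farther back than shut.
Start: joints at [-1.314, 0.286, 1.577, -0, 1.279, -0.15], TCP at [0.267, -0.62, 0.231] pointing down, gripper open.
Joint ranges: [-2.77, 2.77], [-0.9, 2.22], [0.21, 2.48], [-1.53, 4.67], [0.24, 2.81], [-2.84, 2.84]. Speed limits (rad/s): [2.79, 2.79, 3.14, 3.14, 3.14, 3.14].

## Interface

Orientations are given as a rotation vector (axis times angle).
In Python, from workcell import arm gives the robot as it stands. The module is installed in compiled form; this text tells all that it offers.
- The arm moves only by the tool arm_command, never from a script. Its argument "plan" is one flat list of numbers, 6 for each row, row after row: the shift along the tool's x, y, z in m, then the turn, a rotation vector about the tool's x, y, z in degrees. A call has 1 to 8 rows; each row is the pose to reach, as a shift and turn from the pose commanded when the call began, along the tool's axes at that moment; what a row does not reach only later rows make up. A row lasts 1/12 s, in which the tool goes at most 41.7 mm and 7.16 degrees, less where a joint would pass 70% of its speed; a pose out of reach is approached as far as the arm can. A call with a gripper value outside its range is refused whole. "grip" is the closure in counts, from 0 (fully open) to 255 (shut), set as the call begins (left out, the last holds). The fingers move at their own pace and stop on an object; the grip force is fixed at half the most. Time passes only in rows, so rows that repeat a pose let the fingers close. It gives the time, the measured TCP pose, the force, the opening and the grip force at its end, in the units of the state.
- arm.observe(): the state, without advancing time (a new reading comes with each control period).
- arm.read_camera(name): name is "scene" or "top" or "wrist"; returns (picture, depth): 480x640x3 uint8, blue, green, red; 480x640 float32, m along the optical axis (not along the pixel's ray), 0 where there is no reading.
- arm.camera_model(name): a dict with "fx", "fy", "cx", "cy" (pixels), "origin" and "attitude" of the camera in the world; the wrist camera has in their place "tool_from_camera" (4x4, takes a point from camera to tool coordinates, whose origin is the TCP and whose axes are the flange's). Camera axes: x right, y down, z forward; pixel columns grow to the right and rows downward; lengths in m; the calibration is good to about 2 mm. A picture is of the moment at which its call begins: read the wrist's pose just before it. camera_model takes no time and is no camera call.
- arm.job_done(): hands the job in; it is judged then, once.
Trained networks look in the newest picture that a camera, given by its name, has taken for a name from the list of things; names that differ only in an ending like _2 or _b are one class to them, and where a whole thing is asked for, a point or a joint stands for the part that bears it (a point fixed in the world has none). Each returns a list of dicts, best first, with "conf" (0 to 1); they miss things now and then, are a little off and sometimes report something else, mostly with a low value. They report only what shows in the picture. A call takes as long as a camera call.
- arm.look_for(query, camera): "pixel" ([column, row] in pixels, amid what is visible of it).
The state is a dict: "clock": time; "joint_pos": joint angles; "qvel": joint speeds; "effort": joint torques, N m; "position": TCP position; "orientation": TCP orientation; "wrist_force": force on the tool from outside, world axes, zero at the start; "moment": the same for the moment, N m; "finger_gap": finger opening in m; "grip_force": force on a finger pad.
Only numpy, scipy, OpenCV 4.12 (cv2) and the standard library are available. Lean on these libraries where they do the work, as an engineer would, in place of code of your own. Each camera call takes 0.05 s, during which the arm holds its last target. There are 200 camera calls.

## Working session

There is one attempt and no reset: what is moved stays moved. The work goes in short steps, Python scripts to look and compute and a tool call to move; the robot and the scene stay as the last step left them, time stands still between calls to the robot, and variables do not carry over. Pictures are saved under pics/ and viewed, at most 10 in all, crops included, and the job is handed in when it is done.

Besides the shell and the picture viewer there is one more tool, called as name(argument=value, ...) on one line, values as JSON. arm_command: Moves the arm, as the interface text tells. Its arguments: {"type":"object","properties":{"plan":{"type":"array"},"grip":{"type":"number"}},"required":["plan"]}

```bash
mkdir -p pics; cat > h.py <<'E'
import numpy as np, cv2
from scipy.spatial.transform import Rotation as R
from workcell import arm
def cam(name):
    m=arm.camera_model(name)
    if 'origin' in m:
        A=np.array(m['attitude'],float)
        A=A if A.shape==(3,3) else (R.from_rotvec(A) if A.size==3 else R.from_quat(A)).as_matrix()
        return m,A,np.array(m['origin'])
    s=arm.observe();T=np.array(m['tool_from_camera']);Rt=R.from_rotvec(s['orientation']).as_matrix()
    return m,Rt@T[:3,:3],Rt@T[:3,3]+np.array(s['position'])
def pt(name,px,depth):
    m,A,o=cam(name);u,v=int(round(px[0])),int(round(px[1]))
    d=depth[max(v-1,0):v+2,max(u-1,0):u+2];d=np.median(d[d>0]) if (d>0).any() else np.nan
    return A@(np.array([(px[0]-m['cx'])/m['fx'],(px[1]-m['cy'])/m['fy'],1])*d)+o
def cloud(name,depth):
    m,A,o=cam(name);v,u=np.mgrid[:480,:640]
    P=np.stack([(u-m['cx'])/m['fx'],(v-m['cy'])/m['fy'],np.ones_like(u)],-1)*depth[...,None]
    P=P@A.T+o;P[depth<=0]=np.nan;return P
E
python3 - <<'E'
from h import *
np.set_printoptions(precision=4,suppress=True)
print(arm.observe()); print(arm.camera_model('top'),arm.camera_model('wrist'))
for c in ['scene','top']:
    im,d=arm.read_camera(c);cv2.imwrite(f'pics/{c}0.png',im);np.save(c+'0.npy',d)
    for n in ['press','wheel','handle','board','batten_front','back_stop','bead_jar','tape_roll','tweezers','screwdriver','pegboard_tile','spray_bottle','bead_bin']:
        for r in arm.look_for(n,c)[:2]: print(c,n,np.round(r['pixel']),round(r['conf'],2),pt(c,r['pixel'],d))
E
```

```text
{'clock': 0.0, 'joint_pos': array([-1.314 ,  0.2872,  1.5782,  0.    ,  1.2786, -0.15  ]), 'qvel': array([ 0.0001,  0.0008, -0.0013, -0.0008,  0.0001,  0.0009]), 'effort': array([ -0.0001, -40.598 , -29.2628,  -0.0002,   0.0058,  -0.    ]), 'position': array([ 0.267 , -0.6193,  0.23  ]), 'orientation': array([-3.0746, -0.6341,  0.0002]), 'wrist_force': array([-0.2805, -0.0766, -0.4238]), 'moment': array([0.0075, 0.0203, 0.0377]), 'grip_force': 0.0, 'finger_gap': 0.0850251139507493}
{'fx': 507.01947362770767, 'fy': 507.01947362770767, 'cx': 323.19430822239303, 'cy': 240.9241943440247, 'origin': array([0.2779, 0.0583, 1.4751]), 'attitude': array([-2.1028,  2.1279, -0.2159])} {'fx': 331.9366997425331, 'fy': 331.9366997425331, 'cx': 322.4674537035623, 'cy': 242.91743909241427, 'tool_from_camera': array([[-0.0009, -0.9528, -0.3035,  0.0787],
       [ 1.    , -0.0009, -0.0003,  0.0011],
       [ 0.    , -0.3035,  0.9528, -0.1425],
       [ 0.    ,  0.    ,  0.    ,  1.    ]])}
scene press [318. 248.] 0.74 [0.5503 0.0613 0.0627]
scene wheel [316. 214.] 0.84 [0.5481 0.0471 0.195 ]
scene whee
[... 1295 characters left out ...]
 0.63 [ 0.5761 -0.1212  0.0404]
top back_stop [329. 248.] 0.96 [0.523  0.0397 0.1871]
top bead_jar [417. 194.] 0.68 [ 0.7009 -0.2152  0.0744]
top bead_jar [327. 248.] 0.56 [0.5229 0.0454 0.1895]
top tape_roll [250. 271.] 0.78 [0.4917 0.268  0.0171]
top tape_roll [416. 195.] 0.16 [ 0.6972 -0.2144  0.0759]
top tweezers [262. 242.] 0.57 [ 0.58    0.2378 -0.0027]
top screwdriver [328. 248.] 0.73 [0.5241 0.0426 0.1897]
top screwdriver [318. 197.] 0.47 [0.7142 0.0704 0.0062]
top pegboard_tile [480. 236.] 0.95 [ 0.589  -0.4091  0.006 ]
top spray_bottle [152. 216.] 0.61 [0.6314 0.527  0.1197]
top bead_bin [178. 279.] 0.61 [0.4726 0.4787 0.0036]
top bead_bin [384. 241.] 0.29 [ 0.5709 -0.1202  0.0372]
```

View pics/scene0.png

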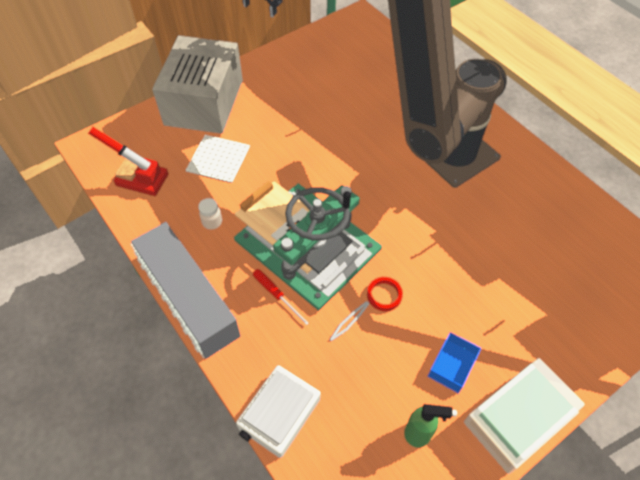

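View pics/top0.png

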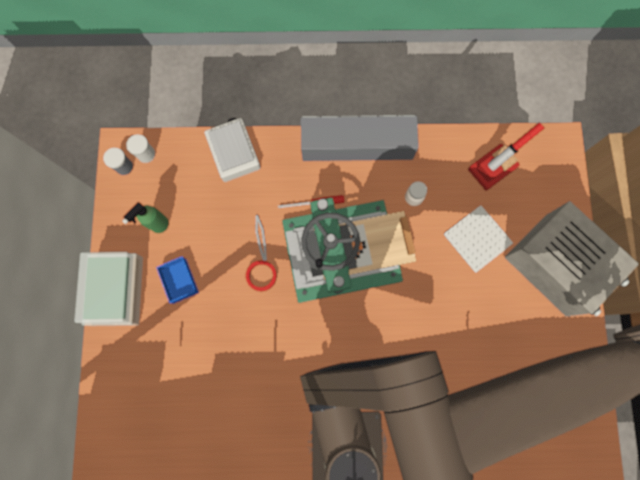

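```bash
python3 - <<'E'
from h import *
np.set_printoptions(precision=4,suppress=True)
for c in ['scene','top']:
    P=cloud(c,np.load(c+'0.npy'));X=P.reshape(-1,3);X=X[np.isfinite(X).all(1)]
    near=(np.abs(X[:,0]-.54)<.25)&(np.abs(X[:,1]-.0)<.3)
    X=X[near]
    for lo,hi in [(.238,.27),(.215,.235),(.186,.204),(.14,.17),(.053,.068)]:
        Q=X[(X[:,2]>lo)&(X[:,2]<hi)]
        if len(Q)>5:
            print(c,lo,len(Q),'med',np.median(Q,0),'min',Q.min(0),'max',Q.max(0),'rect',cv2.minAreaRect(Q[:,:2].astype(np.float32)))
        if lo==.186 and len(Q)>20:
            print('circle',cv2.minEnclosingCircle(Q[:,:2].astype(np.float32)))
E
```

```text
scene 0.238 56 med [0.4796 0.0746 0.2474] min [0.4689 0.0625 0.2381] max [0.487  0.0849 0.2548] rect ((0.4798619747161865, 0.0737832635641098), (0.015857471153140068, 0.017239980399608612), 42.405433654785156)
scene 0.215 109 med [0.5377 0.0482 0.2265] min [0.4708 0.0318 0.2156] max [0.5507 0.0814 0.235 ] rect ((0.5088164210319519, 0.05598055571317673), (0.024798620492219925, 0.0878656879067421), 65.568115234375)
scene 0.186 1278 med [0.5462 0.0499 0.1926] min [ 0.4634 -0.0358  0.186 ] max [0.6175 0.1195 0.2036] rect ((0.5417448878288269, 0.04126013070344925), (0.15530794858932495, 0.15047527849674225), 74.62324523925781)
circle ((0.541644811630249, 0.04119683802127838), 0.07908070832490921)
scene 0.14 1514 med [0.5731 0.0568 0.1584] min [ 0.4121 -0.0124  0.14  ] max [0.6683 0.0965 0.17  ] rect ((0.5407736301422119, 0.04312233626842499), (0.25125423073768616, 0.06891723722219467), 11.712441444396973)
scene 0.053 1329 med [0.5615 0.0714 0.063 ] min [ 0.4199 -0.2394  0.053 ] max [0.7364 0.1188 0.068 ] rect ((0.5751355886459351, -0.07793949544429779), (0.24221399426460266, 0.38824892044
[... 447 characters left out ...]
0.186 1212 med [0.5435 0.038  0.1946] min [ 0.4668 -0.0401  0.186 ] max [0.6468 0.1128 0.2034] rect ((0.5420277118682861, 0.03643236309289932), (0.1524984985589981, 0.15298525989055634), 52.18561935424805)
circle ((0.5566413402557373, 0.037821214646101), 0.09067878872156143)
top 0.14 1408 med [0.5225 0.0336 0.1608] min [ 0.4156 -0.016   0.1401] max [0.6701 0.09   0.17  ] rect ((0.5425910949707031, 0.03628276288509369), (0.25010424852371216, 0.06784266233444214), 10.898270606994629)
top 0.053 784 med [ 0.5619 -0.0162  0.0641] min [ 0.4215 -0.2332  0.053 ] max [0.7246 0.1384 0.068 ] rect ((0.5687436461448669, -0.08302387595176697), (0.19440048933029175, 0.39838874340057373), 23.46700096130371)
```

The scene picture shows the press at about (318,248), with the wheel at (318,212), the handle at (347,198) and the batten at (257,193). The top picture shows the handle at (320,262), the wheel centre at (330,240) and the batten at (408,238). The loading side faces world -y.

```bash
cat >> h.py <<'E'
C=np.array([.542,.039]);H=np.radians(101.4)
ex=np.array([np.cos(H),np.sin(H)]);ey=np.array([-ex[1],ex[0]])
def pr(p): p=np.asarray(p)[...,:2]-C;return np.stack([p@ex,p@ey],-1)
def wd(x,y): return C+x*ex+y*ey
def rows(*tg):
    # each target: x,y,z,yaw change (deg about tool z)
    s=arm.observe();Rt=R.from_rotvec(s['orientation']).as_matrix();p=np.array(s['position'])
    print('pos',p.round(4),'F',np.round(s['wrist_force'],1),'clock',s['clock'],'yaw of x',np.degrees(np.arctan2(Rt[1,0],Rt[0,0])).round(1))
    for t in tg: print(np.round(Rt.T@(np.array(t[:3])-p)*1000,1),t[3:] )
E
python3 - <<'E'
from h import *
np.set_printoptions(precision=4,suppress=True)
for c in ['scene','top']:
    P=cloud(c,np.load(c+'0.npy'));X=P.reshape(-1,3);X=X[np.isfinite(X).all(1)]
    q=pr(X)
    m=(q[:,0]<-.15)&(q[:,0]>-.3)&(abs(q[:,1])<.1)&(X[:,2]>.052)&(X[:,2]<.075)
    print(c,'batten',m.sum(),np.percentile(q[m],[1,50,99],axis=0),np.median(X[m,2]),cv2.minAreaRect(X[m,:2].astype(np.float32)))
    m=(q[:,0]<-.19)&(q[:,0]>-.3)&(abs(q[:,1])<.1)&(X[:,2]>.033)&(X[:,2]<.05)
    print('board',m.sum(),np.percentile(q[m],[1,50,99],axis=0))
    m=(q[:,0]>.07)&(q[:,0]<.12)&(abs(q[:,1])<.06)&(X[:,2]>.042)&(X[:,2]<.052)
    print('stop',m.sum(),np.percentile(q[m],[1,50,99],axis=0) if m.sum() else '')
    m=(abs(X[:,0]-.58)<.3)&(X[:,1]<-.4)&(X[:,1]>-.8)&(X[:,2]>.05)
    if m.any(): print('toaster',X[m].min(0),X[m].max(0))
a=wd(-.30,0);print('app',a,'home',wd(-.185-.0145,0))
rows((.40,-.36,.2),(a[0],a[1],.12))
E
```

```text
scene batten 296 [[-0.2931 -0.0993]
 [-0.2227 -0.0031]
 [-0.2103  0.0563]] 0.0582551128073886 ((0.6181665658950806, -0.1866816282272339), (0.0599159300327301, 0.17602437734603882), 77.23527526855469)
board 505 [[-0.262  -0.0926]
 [-0.2077 -0.0044]
 [-0.1905  0.0776]]
stop 170 [[ 0.0874 -0.059 ]
 [ 0.0943 -0.0003]
 [ 0.1015  0.0587]]
toaster [ 0.2808 -0.7648  0.05  ] [ 0.8697 -0.4001  0.2738]
top batten 307 [[-0.2943 -0.0985]
 [-0.2287 -0.    ]
 [-0.2185  0.0562]] 0.06167337207851076 ((0.6172403693199158, -0.1920432150363922), (0.05674971640110016, 0.17300154268741608), 79.93475341796875)
board 647 [[-0.2923 -0.095 ]
 [-0.209   0.0017]
 [-0.1904  0.0764]]
stop 144 [[ 0.0822 -0.0585]
 [ 0.0877  0.0003]
 [ 0.0937  0.0581]]
toaster [ 0.28   -0.7733  0.05  ] [ 0.873  -0.4035  0.5444]
app [ 0.6013 -0.2551] home [ 0.5814 -0.1566]
pos [ 0.2671 -0.6199  0.2313] F [-0.3 -0.6 -0. ] clock 1.4 yaw of x 23.3
[ 224.9 -186.1   31.3] ()
[ 451.3 -202.8  111.3] ()
```

arm_command(plan=[0.036,-0.03,0.004,0,0,2,0.072,-0.06,0.008,0,0,4,0.108,-0.09,0.012,0,0,6,0.144,-0.12,0.018,0,0,8,0.18,-0.15,0.024,0,0,10,0.22,-0.18,0.03,0,0,12,0.26,-0.183,0.03,0,0,12,0.3,-0.186,0.03,0,0,12], grip=255)

```text
clock: 2.07
position: [0.4454, -0.3441, 0.2018]
orientation: [-3.126, -0.309, 0.001]
wrist_force: [0.2, -1.7, -0.6]
finger_gap: -0.0001
grip_force: 0.0
```

```bash
python3 - <<'E'
from h import *
a=wd(-.285,0)
rows((a[0],a[1],.1),(a[0],a[1],.042))
E
```

```text
pos [ 0.4454 -0.3441  0.2018] F [ 0.2 -1.7 -0.6] clock 2.0667 yaw of x 11.3
[170.3 -71.7 101.7] ()
[170.4 -71.6 159.7] ()
```

arm_command(plan=[0.036,-0.016,0.01,0,0,0,0.072,-0.032,0.03,0,0,0,0.108,-0.047,0.06,0,0,0,0.144,-0.063,0.09,0,0,0,0.144,-0.063,0.12,0,0,0,0.144,-0.063,0.145,0,0,0,0.144,-0.063,0.158,0,0,0,0.144,-0.063,0.158,0,0,0])

```text
clock: 2.73
position: [0.5717, -0.2549, 0.0398]
orientation: [-3.121, -0.31, 0.01]
wrist_force: [-1.6, -0.1, -0.3]
finger_gap: -0.0002
grip_force: 0.0
```

```bash
python3 - <<'E'
from h import *
im,d=arm.read_camera('wrist');cv2.imwrite('pics/w1.png',im)
for i in range(3): arm.read_camera('top')
h=wd(-.1995,0)
rows((h[0],h[1],.042));print(pr(arm.observe()['position']))
E
```

```text
pos [ 0.5755 -0.2583  0.0469] F [-0.4  0.1  0.5] clock 2.9333 yaw of x 11.2
[ 25.7 -98.6   4.7] ()
[-0.2980451   0.02595264]
```

View pics/w1.png

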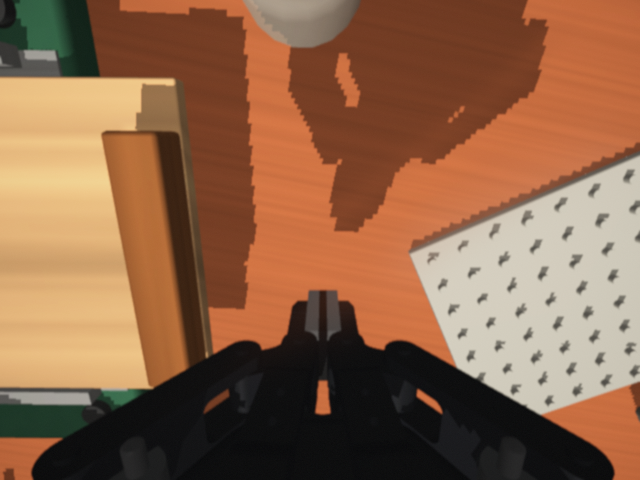

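The wrist picture shows the batten face at columns 180–210, rows 130–390, to the left of the closed fingertips (320,300). The tool has to move 26 mm along its x axis to be centred on the batten.

arm_command(plan=[0.013,0,0.003,0,0,0,0.026,-0.01,0.005,0,0,0,0.026,-0.02,0.005,0,0,0,0.026,-0.032,0.005,0,0,0,0.026,-0.044,0.005,0,0,0,0.026,-0.056,0.005,0,0,0,0.026,-0.068,0.005,0,0,0,0.026,-0.078,0.005,0,0,0])

```text
clock: 3.6
position: [0.5844, -0.1744, 0.0401]
orientation: [3.124, 0.31, 0.002]
wrist_force: [0.2, -3.2, 2.0]
finger_gap: 0.0004
grip_force: 1.5
```

```bash
python3 - <<'E'
from h import *
h=wd(-.1995,0)
rows((h[0],h[1],.042));print(pr(arm.observe()['position']))
E
```

```text
pos [ 0.5844 -0.1744  0.0401] F [ 0.2 -3.2  2. ] clock 3.6 yaw of x 11.3
[  0.6 -18.1  -2. ] ()
[-0.21762722  0.00058416]
```

arm_command(plan=[0,-0.004,0,0,0,0,0,-0.007,0,0,0,0,0,-0.01,0,0,0,0,0,-0.012,0,0,0,0,0,-0.014,0,0,0,0,0,-0.015,0,0,0,0,0,-0.016,0,0,0,0,0,-0.016,0,0,0,0])

```text
clock: 4.27
position: [0.5813, -0.1594, 0.039]
orientation: [-3.126, -0.309, -0.0]
wrist_force: [1.1, -3.6, 1.6]
finger_gap: -0.0
grip_force: 1.4
```

```bash
python3 - <<'E'
from h import *
h=wd(-.1995,0)
rows((h[0],h[1],.042));print(pr(arm.observe()['position']))
E
```

```text
pos [ 0.5813 -0.1594  0.039 ] F [ 1.1 -3.6  1.6] clock 4.2667 yaw of x 11.3
[ 0.7 -2.7 -3. ] ()
[-0.20223392  0.00070614]
```

Still only friction; push gently on until the stop is felt.

arm_command(plan=[0,-0.002,0,0,0,0,0,-0.003,0,0,0,0,0,-0.004,0,0,0,0,0,-0.005,0,0,0,0,0,-0.006,0,0,0,0,0,-0.006,0,0,0,0])

```text
clock: 4.77
position: [0.5801, -0.1555, 0.0391]
orientation: [3.122, 0.311, 0.0]
wrist_force: [-0.4, -8.8, 0.7]
finger_gap: -0.0002
grip_force: 4.7
```

arm_command(plan=[0,-0.001,0,0,0,0,0,-0.002,0,0,0,0,0,-0.003,0,0,0,0,0,-0.004,0,0,0,0,0,-0.004,0,0,0,0,0,-0.004,0,0,0,0])

```text
clock: 5.27
position: [0.5798, -0.1554, 0.0398]
orientation: [3.115, 0.312, 0.002]
wrist_force: [0.1, -19.7, 0.2]
finger_gap: 0.0002
grip_force: 9.3
```

Board seated on the stop: 20 N with no further motion. Next I back off, rise and go above the start of the wheel push.

arm_command(plan=[0,0.012,0,0,0,0,0,0.025,-0.005,0,0,0,0,0.03,-0.04,0,0,0,0,0.03,-0.08,0,0,6,0,0.03,-0.12,0,0,12,0,0.03,-0.16,0,0,18,0,0.03,-0.2,0,0,24,0,0.03,-0.24,0,0,30])

```text
clock: 5.93
position: [0.5844, -0.1778, 0.2803]
orientation: [-3.096, 0.517, 0.004]
wrist_force: [0.7, -0.5, 0.0]
finger_gap: 0.0002
grip_force: 0.0
```

```bash
python3 - <<'E'
from h import *
rows((.473,.029,.33))
E
```

```text
pos [ 0.5844 -0.1778  0.2803] F [ 0.7 -0.5  0. ] clock 5.9333 yaw of x -19.0
[-172.7 -159.5  -48.9] ()
```

arm_command(plan=[-0.01,-0.01,-0.03,0,0,4,-0.036,-0.034,-0.048,0,0,8,-0.063,-0.058,-0.049,0,0,8,-0.09,-0.083,-0.049,0,0,8,-0.116,-0.107,-0.049,0,0,8,-0.143,-0.132,-0.049,0,0,8,-0.165,-0.152,-0.049,0,0,8,-0.173,-0.16,-0.049,0,0,8])

```text
clock: 6.6
position: [0.4702, 0.0314, 0.3277]
orientation: [-3.056, 0.719, 0.004]
wrist_force: [0.1, -0.3, -0.8]
finger_gap: -0.0001
grip_force: 0.0
```

```bash
python3 - <<'E'
from h import *
np.set_printoptions(precision=4,suppress=True)
for i in range(3): arm.read_camera('top')
im,d=arm.read_camera('wrist');cv2.imwrite('pics/w2.png',im);np.save('w2.npy',d)
P=cloud('wrist',d);X=P.reshape(-1,3);X=X[np.isfinite(X).all(1)]
X=X[np.linalg.norm(X[:,:2]-C,axis=1)<.11]
for lo,hi in [(.238,.27),(.215,.235),(.19,.2)]:
    Q=X[(X[:,2]>lo)&(X[:,2]<hi)]
    if len(Q)>20: print(lo,len(Q),np.median(Q,0),cv2.minAreaRect(Q[:,:2].astype(np.float32)),cv2.minEnclosingCircle(Q[:,:2].astype(np.float32)))
for n in ['handle','wheel']:
    for r in arm.look_for(n,'wrist')[:2]: print(n,r['pixel'],r['conf'],pt('wrist',r['pixel'],d))
rows((.4727,.029,.225))
E
```

```text
0.238 571 [0.4823 0.0658 0.25  ] ((0.4804827868938446, 0.06729665398597717), (0.018442882224917412, 0.016950570046901703), 17.216102600097656) ((0.48043787479400635, 0.06776337325572968), 0.00947034265846014)
0.215 873 [0.5408 0.0388 0.2317] ((0.5145785808563232, 0.05137352645397186), (0.019346337765455246, 0.08296828716993332), 63.83253479003906) ((0.5128476619720459, 0.04785091429948807), 0.04186735674738884)
0.19 11949 [0.5523 0.0319 0.195 ] ((0.5430543422698975, 0.03726518154144287), (0.15203861892223358, 0.1531071960926056), 56.554500579833984) ((0.542586624622345, 0.037612028419971466), 0.07733277976512909)
handle [274.7, 148.8] 0.8 [0.5529 0.0296 0.196 ]
wheel [275.1, 149.0] 0.61 [0.5527 0.0292 0.1959]
pos [0.4731 0.027  0.3278] F [-0.3  0.2  0.1] clock 6.9 yaw of x -26.8
[ -1.2  -1.6 102.8] ()
```

View pics/w2.png

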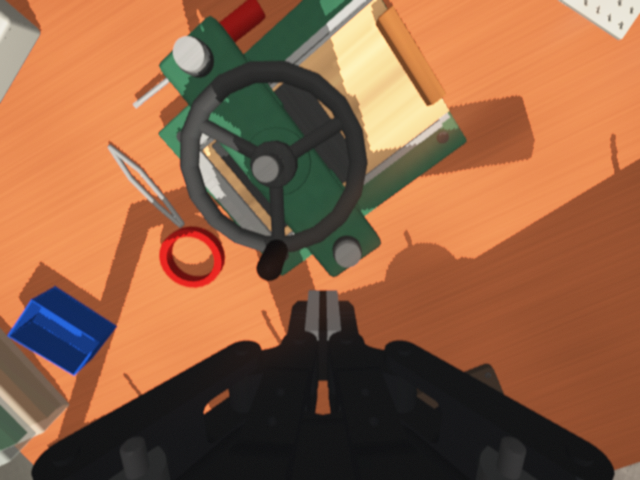

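The wrist picture shows the handle at (272,260) ahead of the closed fingertips (320,300), the hub at (267,168), and the board home with the batten at (410,55). The centre is (0.5428, 0.0374) and the handle stands at 154°, r = 69 mm, which matches the text.

```bash
cat >> h.py <<'E'
WC=np.array([.5428,.0374])
def circ(ths,z=.225,r=.0705):
    p=np.array(arm.observe()['position'])[:2]-WC
    print('at angle',np.degrees(np.arctan2(p[1],p[0])).round(1),'r',np.linalg.norm(p).round(4))
    rows(*[(*(WC+r*np.array([np.cos(np.radians(t)),np.sin(np.radians(t))])),z,t) for t in ths])
E
python3 - <<'E'
from h import *
circ([188,183,178,170,160,150])
E
```

```text
at angle -171.5 r 0.0704
pos [0.4731 0.027  0.3278] F [-0.3  0.2  0.1] clock 6.9 yaw of x -26.8
[ -0.3  -0.5 102.8] (188,)
[ -3.6  -5.7 102.8] (183,)
[ -6.4 -11.1 102.8] (178,)
[ -9.9 -20.3 102.8] (170,)
[-12.4 -32.4 102.8] (160,)
[-12.8 -44.6 102.8] (150,)
```

arm_command(plan=[0,0,0.035,0,0,0,0,0,0.07,0,0,0,0,0,0.103,0,0,0,-0.004,-0.006,0.103,0,0,0,-0.006,-0.011,0.103,0,0,0,-0.01,-0.02,0.103,0,0,0,-0.012,-0.032,0.103,0,0,0,-0.013,-0.045,0.103,0,0,0])

```text
clock: 7.57
position: [0.4823, 0.0738, 0.2276]
orientation: [3.054, -0.725, 0.005]
wrist_force: [-0.3, -3.9, -2.1]
finger_gap: -0.0003
grip_force: 1.9
```

```bash
python3 - <<'E'
from h import *
circ([140,130,120,110,100,90,80,70,60])
E
```

```text
at angle 149.0 r 0.0706
pos [0.4823 0.0738 0.2276] F [-0.3 -3.9 -2.1] clock 7.5667 yaw of x -26.7
[  1.8 -10.9   2.6] (140,)
[  5.7 -22.6   2.6] (130,)
[ 11.5 -33.4   2.6] (120,)
[ 19.1 -43.    2.6] (110,)
[ 28.3 -51.2   2.7] (100,)
[ 38.8 -57.7   2.7] (90,)
[ 50.2 -62.2   2.7] (80,)
[ 62.2 -64.7   2.8] (70,)
[ 74.5 -65.1   2.8] (60,)
```

arm_command(plan=[0.002,-0.011,0.002,0,0,0,0.006,-0.023,0.002,0,0,0,0.012,-0.033,0.002,0,0,0,0.019,-0.043,0.002,0,0,0,0.028,-0.051,0.002,0,0,0,0.039,-0.058,0.002,0,0,0,0.05,-0.062,0.002,0,0,0,0.062,-0.065,0.002,0,0,0])

```text
clock: 8.23
position: [0.5671, 0.1062, 0.2257]
orientation: [-3.055, 0.723, -0.002]
wrist_force: [-2.7, 0.7, 1.7]
finger_gap: -0.0001
grip_force: 1.7
```

```bash
python3 - <<'E'
from h import *
circ(range(65,-25,-10))
im,d=arm.read_camera('top');X=cloud('top',d).reshape(-1,3)
m=(np.linalg.norm(X[:,:2]-WC,axis=1)<.1)&(X[:,2]>.238)&(X[:,2]<.26);print(m.sum(),np.median(X[m],0))
E
```

```text
at angle 70.5 r 0.073
pos [0.5671 0.1062 0.2257] F [-2.7  0.7  1.7] clock 8.2333 yaw of x -26.6
[7.1 1.9 0.7] (65,)
[19.4  2.6  0.7] (55,)
[31.3  5.5  0.7] (45,)
[42.6 10.4  0.7] (35,)
[52.9 17.1  0.7] (25,)
[61.8 25.6  0.7] (15,)
[69.1 35.4  0.7] (5,)
[74.7 46.4  0.6] (-5,)
[78.2 58.2  0.6] (-15,)
0 [nan nan nan]
  return _methods._mean(a, axis=axis, dtype=dtype,
  ret = um.true_divide(
```

arm_command(plan=[0.007,0.002,0,0,0,0,0.019,0.003,0,0,0,0,0.031,0.005,0,0,0,0,0.042,0.01,0,0,0,0,0.053,0.017,0,0,0,0,0.062,0.026,0,0,0,0,0.069,0.035,0,0,0,0,0.075,0.046,0,0,0,0])

```text
clock: 8.95
position: [0.6133, 0.0282, 0.2234]
orientation: [-3.056, 0.726, -0.004]
wrist_force: [0.8, 2.6, 2.5]
finger_gap: -0.0002
grip_force: 1.6
```

```bash
python3 - <<'E'
from h import *
circ(range(-10,-100,-10))
E
```

```text
at angle -7.4 r 0.0711
pos [0.6133 0.0282 0.2234] F [0.8 2.6 2.5] clock 8.95 yaw of x -26.7
[ 0.4  3.2 -1.6] (-10,)
[ 2.9 15.2 -1.6] (-20,)
[ 3.3 27.5 -1.6] (-30,)
[ 1.5 39.7 -1.6] (-40,)
[-2.3 51.3 -1.6] (-50,)
[-8.2 62.1 -1.7] (-60,)
[-15.8  71.8  -1.7] (-70,)
[-25.   80.   -1.7] (-80,)
[-35.4  86.4  -1.8] (-90,)
```

arm_command(plan=[0.003,0.015,-0.002,0,0,0,0.003,0.028,-0.002,0,0,0,0.001,0.04,-0.002,0,0,0,-0.002,0.051,-0.002,0,0,0,-0.008,0.062,-0.002,0,0,0,-0.016,0.072,-0.002,0,0,0,-0.025,0.08,-0.002,0,0,0,-0.035,0.086,-0.002,0,0,0])

```text
clock: 9.62
position: [0.5412, -0.0332, 0.225]
orientation: [3.055, -0.725, 0.002]
wrist_force: [3.5, -1.2, -1.8]
finger_gap: 0.0001
grip_force: 1.5
```

```bash
python3 - <<'E'
from h import *
circ(range(-95,-195,-10))
im,d=arm.read_camera('wrist');cv2.imwrite('pics/w3.png',im)
E
```

```text
at angle -91.3 r 0.0706
pos [ 0.5412 -0.0332  0.225 ] F [ 3.5 -1.2 -1.8] clock 9.6167 yaw of x -26.7
[-4.2  1.7 -0. ] (-95,)
[-15.9   5.3  -0.1] (-105,)
[-28.1   6.7  -0.1] (-115,)
[-40.4   6.   -0.1] (-125,)
[-52.4   3.2  -0.1] (-135,)
[-63.7  -1.7  -0.2] (-145,)
[-73.9  -8.4  -0.2] (-155,)
[-82.9 -16.8  -0.2] (-165,)
[-90.2 -26.7  -0.3] (-175,)
[-95.8 -37.7  -0.3] (-185,)
```

View pics/w3.png

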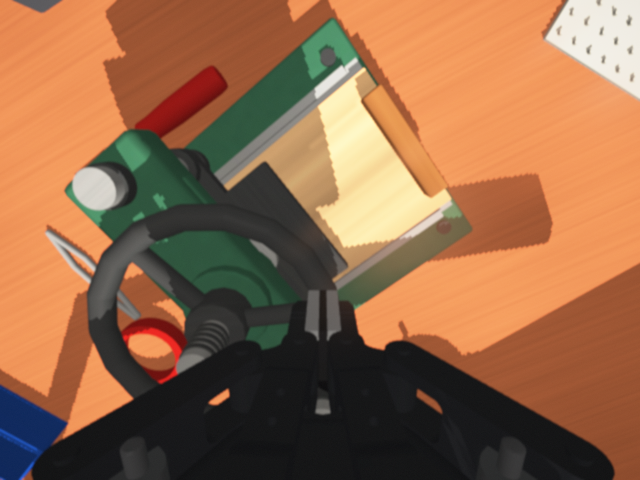

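The wrist picture shows the fingertips at (322,300) over the near rim, with the board home (batten at (405,140)) and the handle hidden behind the gripper. The push force of 3.5 N shows contact.

arm_command(plan=[-0.004,0.002,0,0,0,0,-0.016,0.005,0,0,0,0,-0.028,0.007,0,0,0,0,-0.04,0.006,0,0,0,0,-0.052,0.003,0,0,0,0,-0.064,-0.002,0,0,0,0,-0.074,-0.008,0,0,0,0,-0.083,-0.017,0,0,0,0])

```text
clock: 10.33
position: [0.4754, 0.0211, 0.2254]
orientation: [3.055, -0.725, 0.003]
wrist_force: [2.5, -3.4, -0.8]
finger_gap: 0.0001
grip_force: 2.2
```

```bash
python3 - <<'E'
from h import *
circ([-167,-171,-175,-178,-181,-184,-187])
im,d=arm.read_camera('top');X=cloud('top',d).reshape(-1,3)
m=(np.linalg.norm(X[:,:2]-WC,axis=1)<.1)&(X[:,2]>.238)&(X[:,2]<.26);print(m.sum(),np.median(X[m],0))
im,d=arm.read_camera('scene');X=cloud('scene',d).reshape(-1,3)
m=(np.linalg.norm(X[:,:2]-WC,axis=1)<.1)&(X[:,2]>.238)&(X[:,2]<.26);print(m.sum(),np.median(X[m],0))
cv2.imwrite('pics/s3.png',cv2.resize(im[150:330,220:460],None,fx=3,fy=3))
E
```

```text
at angle -166.4 r 0.0693
pos [0.4754 0.0211 0.2254] F [ 2.5 -3.4 -0.8] clock 10.3333 yaw of x -26.7
[-1.4  0.2  0.4] (-167,)
[-4.4 -3.7  0.4] (-171,)
[-7.1 -7.8  0.4] (-175,)
[ -9.  -11.    0.4] (-178,)
[-10.7 -14.2   0.4] (-181,)
[-12.2 -17.6   0.4] (-184,)
[-13.5 -21.    0.4] (-187,)
9 [0.46616672 0.04685108 0.24703007]
77 [0.47527954 0.04937088 0.2464829 ]
```

View pics/s3.png

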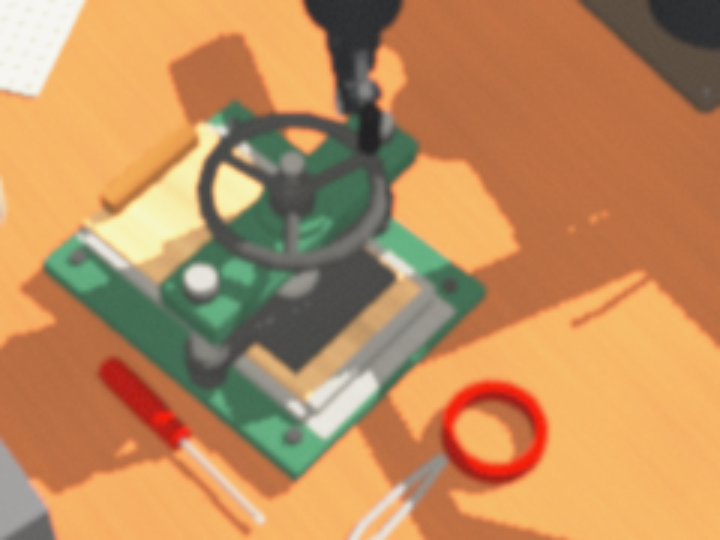

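The scene crop shows the handle at (370,128) ahead of the fingers and 21° short of its start. The target is a TCP angle of about -187°.

arm_command(plan=[-0.004,-0.004,0,0,0,0,-0.007,-0.008,0,0,0,0,-0.009,-0.011,0,0,0,0,-0.011,-0.014,0,0,0,0,-0.012,-0.018,0,0,0,0,-0.013,-0.02,0,0,0,0,-0.0135,-0.021,0,0,0,0,-0.0135,-0.021,0,0,0,0])

```text
clock: 11.1
position: [0.4729, 0.0461, 0.2249]
orientation: [-3.056, 0.725, 0.001]
wrist_force: [-0.4, -1.4, 0.4]
finger_gap: -0.0001
grip_force: 0.8
```

```bash
python3 - <<'E'
from h import *
circ([-187])
for c in ['scene','scene','top']:
    im,d=arm.read_camera(c);X=cloud(c,d).reshape(-1,3)
    m=(np.linalg.norm(X[:,:2]-WC,axis=1)<.1)&(X[:,2]>.238)&(X[:,2]<.26);print(c,m.sum(),np.median(X[m],0))
E
```

```text
at angle 172.9 r 0.0704
pos [0.4729 0.0461 0.2249] F [-0.4 -1.4  0.4] clock 11.1 yaw of x -26.7
[-0.   0.1 -0.1] (-187,)
scene 81 [0.48063864 0.07129    0.24595345]
scene 73 [0.48043657 0.07185536 0.24645298]
top 0 [nan nan nan]
  return _methods._mean(a, axis=axis, dtype=dtype,
  ret = um.true_divide(
```

arm_command(plan=[0.003,0.006,0,0,0,0,0.006,0.012,0,0,0,0,0.009,0.018,0,0,0,0,0.009,0.018,-0.03,0,0,0,0.009,0.018,-0.065,0,0,0,0.009,0.018,-0.1,0,0,0,0.009,0.018,-0.12,0,0,0,0.009,0.018,-0.12,0,0,0])

```text
clock: 11.92
position: [0.4752, 0.0247, 0.3518]
orientation: [-3.055, 0.726, -0.018]
wrist_force: [0.8, 1.2, 1.4]
finger_gap: 0.0001
grip_force: 0.0
```

```bash
python3 - <<'E'
from h import *
np.set_printoptions(precision=4,suppress=True)
for i in range(3):arm.read_camera('top')
circ([-187])
for c in ['scene','top','wrist']:
    im,d=arm.read_camera(c);X=cloud(c,d).reshape(-1,3)
    n=np.linalg.norm(X[:,:2]-WC,axis=1)
    m=(n<.1)&(X[:,2]>.238)&(X[:,2]<.26);print(c,m.sum(),np.median(X[m],0),cv2.minAreaRect(X[m,:2].astype(np.float32))[0] if m.sum()>3 else '')
    q=pr(X);m=(q[:,0]<-.14)&(q[:,0]>-.25)&(abs(q[:,1])<.05)&(X[:,2]>.055)&(X[:,2]<.07)
    print('batten',m.sum(),np.percentile(q[m],[2,50,98],axis=0)[:,0] if m.sum() else '')
    m=(n<.012)&(X[:,2]>.2);print('screw top',m.sum(),np.median(X[m,2]) if m.sum() else '')
cv2.imwrite('pics/w4.png',im)
d=np.load('w2.npy')
E
```

```text
at angle -170.2 r 0.0711
pos [0.4727 0.0253 0.3441] F [-0.1  0.3 -1. ] clock 12.0667 yaw of x -26.7
[ -9.1 -18.6 119.1] (-187,)
scene 53 [0.4802 0.0739 0.2468] (0.4771588444709778, 0.07209973782300949)
batten 216 [-0.1821 -0.1709 -0.1612]
screw top 67 0.22198997792890074
top 47 [0.4781 0.0663 0.2507] (0.4790596067905426, 0.06628986448049545)
batten 247 [-0.1877 -0.1781 -0.1682]
screw top 0 
wrist 503 [0.4815 0.0663 0.2501] (0.48008203506469727, 0.06820061802864075)
batten 1818 [-0.1848 -0.1745 -0.1655]
screw top 611 0.22592129260265076
```

View pics/w4.png

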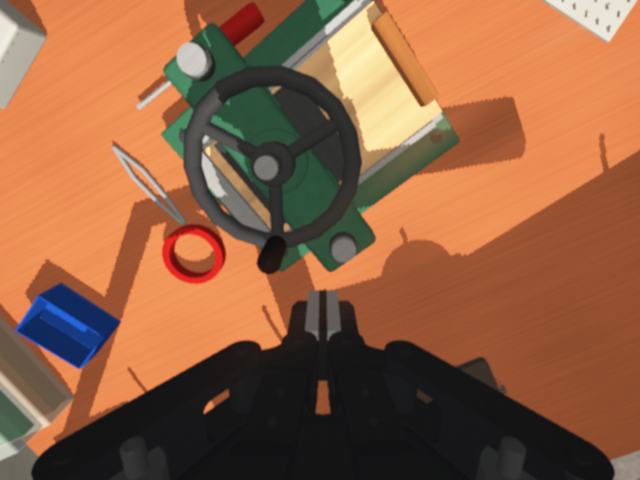

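The wrist picture shows the handle at (272,255), back where it began. Three cameras agree to within 1–2 mm, the screw has sunk 6 mm, the batten front is at -185 mm (home), and the arm is clear.

```bash
python3 -c "
from workcell import arm
print(arm.job_done())"
```

```text
the job is handed in; nothing more can be done
None
```

I pushed the board home against the back stop and turned the wheel one full turn clockwise; the handle is back within about 2 mm of its start and the arm is clear. The job is handed in, with no verdict returned; the pad's pressing force was not measured, only that the screw sank 6 mm.

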